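Sort taped model boxes into full and empty by weight

TASK

Three taped-shut grey model boxes stand on the bench between the two trays; they look alike, but some hold a pair of stone casts and some hold none. Pick each one up and go by its weight: stand the full ones in the wooden crate with the raised ends and the empty ones in the low white plastic pan, upright and flat on the tray floor. Set them down rather than dropping them, and leave the other things on the bench where they are.

Things in the scene. Friction and masses are not known exactly. Their poses are not given: they have to be found in the camera images.
- box_a: closed grey board box, taped shut, looks like the other two: 88 mm long (its x), 62 wide (its y), 78 high, rigid, blank white label on its -x end; origin at the centre of its underside, z up. Weighs about 60 g without casts, 320 to 440 g with a pair (which may shift 2 mm inside); which it is is drawn afresh, not tied to name or place. Stands upright on the bench between the trays
- box_b: closed grey board box, taped shut, looks like the other two: 88 mm long (its x), 62 wide (its y), 78 high, rigid, blank white label on its -x end; origin at the centre of its underside, z up. Weighs about 60 g without casts, 320 to 440 g with a pair (which may shift 2 mm inside); which it is is drawn afresh, not tied to name or place. Stands upright on the bench between the trays
- box_c: closed grey board box, taped shut, looks like the other two: 88 mm long (its x), 62 wide (its y), 78 high, rigid, blank white label on its -x end; origin at the centre of its underside, z up. Weighs about 60 g without casts, 320 to 440 g with a pair (which may shift 2 mm inside); which it is is drawn afresh, not tied to name or place. Stands upright on the bench between the trays
- crate: wooden crate for the full boxes, fixed: 250 mm long (its x), 140 wide (its y), inside 232 x 124; floor 6 mm above the bench, long sides 24 mm high, end boards 60 mm high with hand slots at both short ends; origin under its centre at bench height, z up. Left or right of the boxes. Needs to take at most two boxes, which fit end to end along it, centres 55 mm either side of its middle
- pan: white plastic work pan for the empty boxes, fixed: 250 mm long (its x), 150 wide (its y), inside 242 x 142; floor 4 mm above the bench, all sides 28 mm high, small flat lugs at the short ends; origin under its centre at bench height, z up. On the other side from the crate. Needs to take at most two boxes, which fit end to end along it, centres 55 mm either side of its middle
- model: single stone cast of a dental arch, cream, 60 x 58 x 28 mm, lying on its base; origin under its centre. To be left alone
- bottle: brown glass liquid bottle, 48 mm across, 105 mm tall, standing; origin under its centre. To be left alone
- spatula: plaster spatula, 154 mm long, lying flat among the boxes. To be left alone
- bowl: dark rubber mixing bowl, 124 mm across, 68 mm high; origin under its centre. To be left alone
- jar: white jar with metal lid, 58 mm across, 55 mm high; origin under its centre. To be left alone
- articulator: metal articulator (hinged jaw frame) with stone casts, 100 x 100 mm, 108 mm high; origin under its centre. To be left alone
Things that resemble listed ones, but are neither listed nor needed, are in the scene too. Leave any yellow look-alike of the box_a alone.

How it is judged:
At the end, for the whole second after the job is handed in: Boxes with casts (over 2 N on the tray) stand in the crate, those without (under 1.6 N) in the pan: centre within 100 mm along and 55 mm across of the tray's centre, underside within 4 mm of its floor, upright within 0.12 rad, under 0.03 m/s, released (((x of box_a in the frame of crate between -0.1 and 0.1 m and y of box_a in the frame of crate between -0.055 and 0.055 m and z of box_a in the frame of crate between 0.002 and 0.01 m and contact force between box_a and crate above 2 N) or (x of box_a in the frame of pan between -0.1 and 0.1 m and y of box_a in the frame of pan between -0.055 and 0.055 m and z of box_a in the frame of pan between 0 and 0.008 m and contact force between box_a and pan below 1.6 N)) and angle between each of box_a, box_b, box_c's own z axis and vertical below 0.12 rad and linear speed of each of box_a, box_b, box_c below 0.03 m/s and contact force between each of box_a, box_b, box_c and the fingers below 0.1 N and ((x of box_b in the frame of crate between -0.1 and 0.1 m and y of box_b in the frame of crate between -0.055 and 0.055 m and z of box_b in the frame of crate between 0.002 and 0.01 m and contact force between box_b and crate above 2 N) or (x of box_b in the frame of pan between -0.1 and 0.1 m and y of box_b in the frame of pan between -0.055 and 0.055 m and z of box_b in the frame of pan between 0 and 0.008 m and contact force between box_b and pan below 1.6 N)) and ((x of box_c in the frame of crate between -0.1 and 0.1 m and y of box_c in the frame of crate between -0.055 and 0.055 m and z of box_c in the frame of crate between 0.002 and 0.01 m and contact force between box_c and crate above 2 N) or (x of box_c in the frame of pan between -0.1 and 0.1 m and y of box_c in the frame of pan between -0.055 and 0.055 m and z of box_c in the frame of pan between 0 and 0.008 m and contact force between box_c and pan below 1.6 N))); the robot touches nothing.
It fails at once if a box falls freely or is thrown (over 0.8 m/s with the fingers off it, a drop of more than about 3 cm) ((linear speed of box_a above 0.8 m/s and contact force between box_a and the fingers below 0.2 N) or (linear speed of box_b above 0.8 m/s and contact force between box_b and the fingers below 0.2 N) or (linear speed of box_c above 0.8 m/s and contact force between box_c and the fingers below 0.2 N)).
It fails at once if another thing on the bench is shifted by more than 4 cm (distance of any of model, bottle, spatula, bowl, jar, articulator from where it was at the start of the episode above 0.04 m).
It also fails if it takes over 59 s, if anything falls off the work surface, if the arm or the gripper's body presses on something with over 40 N, if the wrist force passes 120 N, or if a joint passes its speed limit or range.

ROBOT

A 6-joint arm with a two-finger parallel gripper is mounted at the origin on the work surface. World frame = base frame: x ahead of the robot, y to its left, z up, the work surface at z = 0. Lengths are in m, angles in rad, forces in N, time in s.
With the tool pointing down it reaches from about 0.15 to 0.775 m from the base axis. Payload 6.1 kg.
Tool frame: the origin (TCP) lies midway between the tips of the shut fingers; the grasp point (between the pads) lies 19 mm behind it; z points along the fingers, y is the line along which they close (so a half turn about z gives the same grasp; the last joint's range is limited). The gripper opens to 85 mm and grips with 20 to 120 N. Pads are 22 mm wide; open, the fingers measure 114 mm over their backs; the gripper's body (76 mm by 85 mm) begins 54 mm behind the grasp point. The pads swing forward as they close: fully open they stand 13 mm farther back than shut.
Start: joints at [-1.169, 0.126, -0.04, 1.405, 0, 1.571], TCP at [0.205, -0.483, 0.231] pointing down, gripper open.
Joint ranges: [-2.72, 2.72], [-0.95, 1.95], [-1.27, 1.35], [-1.78, 2.02], [-1.46, 1.47], [-3.14, 3.14]. Speed limits (rad/s): [2.39, 2.39, 3.01, 3.14, 3.14, 3.14].

INTERFACE

Orientations are given as a unit quaternion [x, y, z, w].
In Python, from workcell import ctrl gives the robot as it stands.
- The arm moves only by the tool play_rows, never from a script. Its argument "plan" is a list of rows, each an object of numbers: "dx", "dy", "dz": the shift along the tool's x, y, z in mm; "roll": the turn about the tool's z in degrees; "hand": the closure, from -1 (fully open) to 1 (shut). A call has exactly 10 rows; each row is the pose to reach, as a shift and turn from the pose commanded when the call began, along the tool's axes at that moment; what a row does not reach only later rows make up. A row lasts 1/8 s, in which the tool goes at most 62.5 mm and 10.7 degrees, less where a joint would pass 70% of its speed; a pose out of reach is approached as far as the arm can. A call with a gripper value outside its range is refused whole. The fingers move at their own pace and stop on an object; "squeeze" is the grip in N (left out, the last holds). Time passes only in rows, so rows that repeat a pose let the fingers close, or fill a call up. It gives the time, the measured TCP pose, the force, the opening and the grip force at its end, in the units of the state.
- ctrl.read_state(): the state, without advancing time (a new reading comes with each control period).
- ctrl.get_image(name): name is "scene" or "side" or "wrist"; returns the picture (384x512x3 uint8, red, green, blue); there is no depth.
- ctrl.camera_model(name): a dict with "mtx" (3x3 intrinsics, pixels), "R" (3x3) and "t" (3): a world point X has camera coordinates R X + t. Camera axes: x right, y down, z forward; pixel columns grow to the right and rows downward; lengths in m; the calibration is good to about 2 mm. A picture is of the moment at which its call begins: read the wrist's pose just before it. camera_model takes no time and is no camera call; for the wrist camera it gives the pose at the moment of the call.
- ctrl.finish_job(): hands the job in; it is judged then, once.
Trained networks look in the newest picture that a camera, given by its name, has taken for a name from the list of things; names that differ only in an ending like _2 or _b are one class to them, and where a whole thing is asked for, a point or a joint stands for the part that bears it (a point fixed in the world has none). Each returns a list of dicts, best first, with "score" (0 to 1); they miss things now and then, are a little off and sometimes report something else, mostly with a low value. They report only what shows in the picture. A call takes as long as a camera call. They do not tell look-alikes from the thing itself.
- ctrl.look_for(thing, camera): "centre" ([column, row] as shares, 0 to 1, of the picture: columns of its width, rows of its height, amid what is visible of it).
- ctrl.silhouettes(thing, camera): "region" (384x512 bool, what is visible of it) and "centre" ([column, row] as shares, 0 to 1, of the picture: columns of its width, rows of its height, amid what is visible of it).
The state is a dict: "time_s": time; "joint_pos": joint angles; "joint_vel": joint speeds; "joint_efforts": joint torques, N m; "ee_pos": TCP position; "eef_rot": TCP orientation; "force": force on the tool from outside, world axes, zero at the start; "torque": the same for the moment, N m; "grip_width": opening from 0.0 (shut) to 1.0 (fully open); "finger_force": force on a finger pad.
Only numpy, scipy, OpenCV 4.12 (cv2) and the standard library are available. Lean on these libraries where they do the work, as an engineer would, in place of code of your own. Each camera call takes 0.05 s, during which the arm holds its last target. There are 200 camera calls.

## Working session

There is one attempt and no reset: what is moved stays moved. The work goes in short steps, Python scripts to look and compute and a tool call to move; the robot and the scene stay as the last step left them, time stands still between calls to the robot, and variables do not carry over. Pictures are saved under pics/ and viewed, at most 10 in all, crops included, and the job is handed in when it is done.

Besides the shell and the picture viewer there is one more tool, called by a JSON object that holds its "op" and its "data". play_rows: Moves the arm, as the interface text tells. Its arguments: {"type":"object","properties":{"plan":{"type":"array"},"squeeze":{"type":"number"}},"required":["plan"]}

```bash
mkdir -p pics; cat > h.py <<'E'
import numpy as np, cv2
from workcell import ctrl
def snap(n,f=None):
    im=ctrl.get_image(n)
    if f: cv2.imwrite('pics/'+f,im[:,:,::-1])
    return im
def plane(n,u,v,z):
    c=ctrl.camera_model(n);K,R,t=map(np.array,(c['mtx'],c['R'],c['t']))
    d=R.T@np.linalg.solve(K,[u,v,1.]);o=-R.T@t
    return o+d*(z-o[2])/d[2]
def proj(n,X):
    c=ctrl.camera_model(n);p=np.array(c['mtx'])@(np.array(c['R'])@np.array(X)+c['t']);return p[:2]/p[2]
def tri(obs): # [(cam,u,v)]
    A=[];b=[]
    for n,u,v in obs:
        c=ctrl.camera_model(n);K,R,t=map(np.array,(c['mtx'],c['R'],c['t']))
        d=R.T@np.linalg.solve(K,[u,v,1.]);d/=np.linalg.norm(d);o=-R.T@t
        P=np.eye(3)-np.outer(d,d);A.append(P);b.append(P@o)
    A=np.vstack(A);b=np.hstack(b);x,r,_,_=np.linalg.lstsq(A,b,rcond=None);return x,r
E
python3 - <<'E'
from h import *
a=snap('scene');b=snap('side')
cv2.imwrite('pics/1.png',cv2.resize(np.vstack([a,b])[:,:,::-1],(800,600)) if 0 else a[:,:,::-1]);cv2.imwrite('pics/2.png',b[:,:,::-1])
for n in ('scene','side'):
  c=ctrl.camera_model(n);print(n,-np.array(c['R']).T@c['t'])
  for th in ('box_a','crate','pan','spatula'):
    print(th,[(np.round(np.array(d['centre'])*[512,384]),round(d['score'],2)) for d in ctrl.look_for(th,n)])
s=ctrl.read_state();print(s['time_s'],s['force'],s['eef_rot'])
E
```

```text
scene [ 1.32065131 -0.66830993  0.70536623]
box_a [(array([148., 193.]), 0.96), (array([ 87., 196.]), 0.95), (array([278., 179.]), 0.83), (array([306., 215.]), 0.58)]
crate [(array([339., 158.]), 0.69)]
pan [(array([129., 260.]), 0.56)]
spatula [(array([262., 226.]), 0.67)]
side [0.4053587  1.22780351 0.87629121]
box_a [(array([322., 165.]), 0.93), (array([280., 174.]), 0.9), (array([343., 144.]), 0.73), (array([269., 215.]), 0.7), (array([215., 198.]), 0.67)]
crate [(array([263., 279.]), 0.7), (array([170., 242.]), 0.35), (array([211., 167.]), 0.22)]
pan [(array([170., 242.]), 0.55)]
spatula [(array([246., 194.]), 0.53)]
0.5 [0.30256951 0.66487989 0.23220983] [ 9.79891814e-01  1.99529528e-01 -1.86825423e-05 -3.17506414e-05]
```

View pics/1.png

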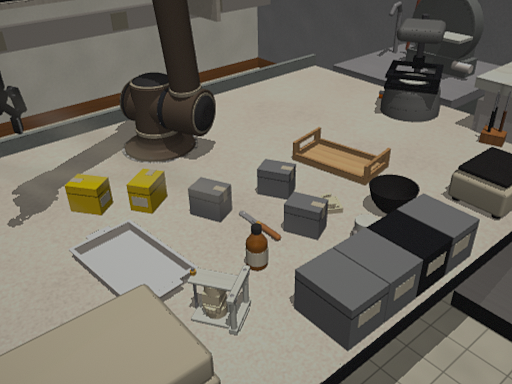

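View pics/2.png

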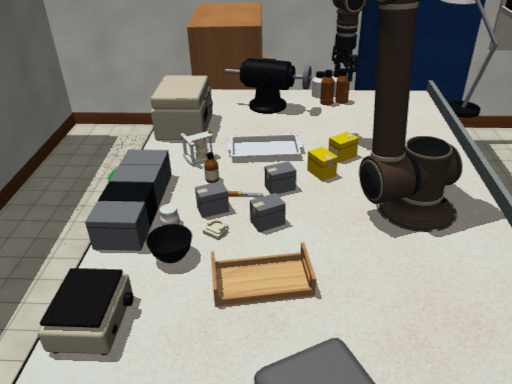

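The scene picture shows the grey boxes at (210,198), (277,179) and (306,215), with the crate at (341,160) and the pan at (130,262). In the side picture the boxes are at (280,178), (268,212) and (212,198), the crate is at (263,280) and the pan at (265,148).

Things that could be mistaken for the boxes:
- Yellow look-alikes: scene (88,195) and (148,190).
- Large grey cartons: scene (340,290), (380,265) and (435,230).

I choose the three small grey boxes standing between the trays.

```bash
cat > fit.py <<'E'
from h import *
from scipy.optimize import minimize
from scipy.spatial.transform import Rotation as Ro
def cub(x0,x1,y0,y1,z0,z1): return np.array([[x,y,z] for x in(x0,x1) for y in(y0,y1) for z in(z0,z1)])
BOX=[cub(-.044,.044,-.031,.031,0,.078)]
CR=[cub(-.125,.125,-.07,.07,0,.024),cub(-.125,-.116,-.07,.07,0,.06),cub(.116,.125,-.07,.07,0,.06)]
PAN=[cub(-.125,.125,-.075,.075,0,.028)]
def ren(n,parts,p,S=4):
    m=np.zeros((384*S,512*S),np.uint8)
    c=ctrl.camera_model(n);K,R,t=map(np.array,(c['mtx'],c['R'],c['t']))
    M=Ro.from_euler('z',p[2]).as_matrix()
    for q in parts:
        X=q@M.T+[p[0],p[1],p[3] if len(p)>3 else 0]
        Y=(X@R.T+t)@K.T;uv=Y[:,:2]/Y[:,2:]
        cv2.fillConvexPoly(m,cv2.convexHull(np.round((uv+.5)*S).astype(np.int32)),1)
    return cv2.resize(m.astype(np.float32),(512,384),interpolation=cv2.INTER_AREA)
def fit(parts,masks,p0):
    def cost(p):
        c=0
        for n,m in masks.items():
            r=ren(n,parts,p);c+=1-np.minimum(r,m).sum()/np.maximum(r,m).sum()
        return c/len(masks)
    best=None
    for y in np.arange(0,np.pi,np.pi/8):
        s=np.array([[0]*len(p0)]+[list(np.eye(len(p0))[i]*([.02,.02,.2,.01][i])) for i in range(len(p0))])
        q=np.array(p0,float);q[2]=y
        r=minimize(cost,q,method='Nelder-Mead',options=dict(initial_simplex=q+s,maxiter=160,xatol=1e-4,fatol=1e-4))
        if best is None or r.fun<best.fun:best=r
    return best
E
cat > m1.py <<'E'
from fit import *
ims={n:snap(n) for n in('scene','side')}
S={}
for n in ims:
    for th in('box_a','crate','pan'):
        S[n,th]=ctrl.silhouettes(th,n)
        print(n,th,[(np.round(np.array(d['centre'])*[512,384]),round(d['score'],2),int(d['region'].sum())) for d in S[n,th]])
def get(n,th,uv):
    for d in S[n,th]:
        if np.hypot(*(np.array(d['centre'])*[512,384]-uv))<14: return d['region'].astype(np.float32)
T={'b1':(BOX,'box_a',(210,198),(280,178)),'b2':(BOX,'box_a',(277,179),(268,212)),'b3':(BOX,'box_a',(306,215),(212,198)),'crate':(CR,'crate',(341,160),(263,280)),'pan':(PAN,'pan',(130,262),(265,148))}
vis={n:ims[n].copy() for n in ims}
for k,(parts,th,a,b) in T.items():
    m={n:get(n,th,u) for n,u in(('scene',a),('side',b))}
    m={n:v for n,v in m.items() if v is not None}
    x,r=tri([('scene',*a),('side',*b)])
    print(k,'tri',x.round(3),'res',np.sqrt(r).round(4),list(m))
    if not m: continue
    for p0 in ([x[0],x[1],0],[x[0],x[1],0,0]):
        f=fit(parts,m,p0);print('  ',f.x.round(4),round(f.fun,3))
        if len(p0)==3:
          for n in vis:
            c=cv2.findContours((ren(n,parts,f.x)>.5).astype(np.uint8),0,1)[0];cv2.drawContours(vis[n],c,-1,(255,0,0),1)
cv2.imwrite('pics/3.png',np.hstack([cv2.resize(vis['scene'][125:315,50:410],(400,211),interpolation=2),cv2.resize(vis['side'][125:315,110:410],(400,253),interpolation=2)[:211]])[:,:,::-1])
v=[cv2.resize(vis['scene'][130:310,60:400],(755,400),interpolation=2)];cv2.imwrite('pics/3.png',v[0][:,:,::-1])
cv2.imwrite('pics/4.png',cv2.resize(vis['side'][125:315,150:350],(632,600),interpolation=2)[:,:,::-1])
E
python3 m1.py
```

```text
scene box_a [(array([146., 191.]), 0.93, 1438), (array([ 85., 194.]), 0.76, 1535), (array([306., 221.]), 0.65, 1745), (array([274., 176.]), 0.59, 1353), (array([214., 197.]), 0.58, 1553)]
scene crate [(array([340., 158.]), 0.81, 2799)]
scene pan [(array([129., 258.]), 0.67, 5868)]
side box_a [(array([345., 147.]), 0.94, 649), (array([271., 216.]), 0.92, 1159), (array([215., 197.]), 0.81, 930), (array([278., 175.]), 0.64, 885), (array([321., 163.]), 0.59, 779)]
side crate [(array([261., 278.]), 0.83, 4696)]
side pan [(array([264., 144.]), 0.88, 1801)]
b1 tri [ 0.428 -0.098  0.04 ] res [0.0004] ['scene', 'side']
   [ 0.4275 -0.0998  3.559 ] 0.053Traceback (most recent call last):
  File "m1.py", line 20, in <module>
    f=fit(parts,m,p0);print('  ',f.x.round(4),round(f.fun,3))
  File "fit.py", line 27, in fit
    r=minimize(cost,q,method='Nelder-Mead',options=dict(initial_simplex=q+s,maxiter=160,xatol=1e-4,fatol=1e-4))
    res = _minimize_neldermead(fun, x0, args, callback, bounds=bounds,
                               **options)
    fsim[j] = func(sim[j])
              ~~~~^^^^^^^^
    fx = function(np.copy(x), *(wrapper_args + args))
  File "fit.py", line 21, in cost
    r=ren(n,parts,p);c+=1-np.minimum(r,m).sum()/np.maximum(r,m).sum()
  File "fit.py", line 10, in ren
    c=ctrl.camera_model(n);K,R,t=map(np.array,(c['mtx'],c['R'],c['t']))
ValueError: time passes only in moves, steps and waits
```

```bash
sed -i "s/^def ren/C={n:ctrl.camera_model(n) for n in('scene','side')}\ndef ren/; s/c=ctrl.camera_model(n);K/c=C[n];K/" fit.py; python3 m1.py
```

```text
scene box_a [(array([276., 179.]), 0.92, 1371), (array([210., 198.]), 0.85, 1553), (array([ 87., 195.]), 0.81, 1557), (array([304., 218.]), 0.66, 1705), (array([145., 193.]), 0.57, 1401)]
scene crate [(array([339., 157.]), 0.97, 2866), (array([332., 207.]), 0.54, 265)]
scene pan [(array([130., 257.]), 0.88, 5891), (array([334., 206.]), 0.24, 269)]
side box_a [(array([322., 165.]), 0.97, 804), (array([214., 198.]), 0.81, 971), (array([280., 174.]), 0.78, 888), (array([269., 213.]), 0.72, 1094), (array([342., 146.]), 0.66, 673)]
side crate [(array([263., 281.]), 0.7, 4745), (array([211., 199.]), 0.68, 969)]
side pan [(array([267., 148.]), 0.71, 1808)]
b1 tri [ 0.428 -0.098  0.04 ] res [0.0004] ['scene', 'side']
   [ 0.4287 -0.0997  3.532 ] 0.058
   [ 4.276e-01 -9.910e-02  4.037e-01 -4.000e-04] 0.059
b2 tri [0.462 0.096 0.038] res [0.0049] ['scene', 'side']
   [0.4623 0.0946 0.501 ] 0.068
   [0.4624 0.0941 0.4922 0.0012] 0.067
b3 tri [0.639 0.031 0.041] res [0.0044] ['scene', 'side']
   [0.6383 0.031  3.533 ] 0.055
   [ 0.6379  0.0311  0.4161 -0.001 ] 0.053
crate tri [0.465 0.35  0.008] res [0.0056] ['scene', 'side']
   [0.4663 0.3429 0.1829] 0.047
   [ 0.4666  0.3421  0.1813 -0.0006] 0.046
pan tri [ 0.49  -0.357  0.011] res [0.0003] ['scene', 'side']
   [ 0.4922 -0.3564  3.2423] 0.124
   [ 0.493  -0.3545  3.2608  0.0034] 0.109
```

View pics/3.png

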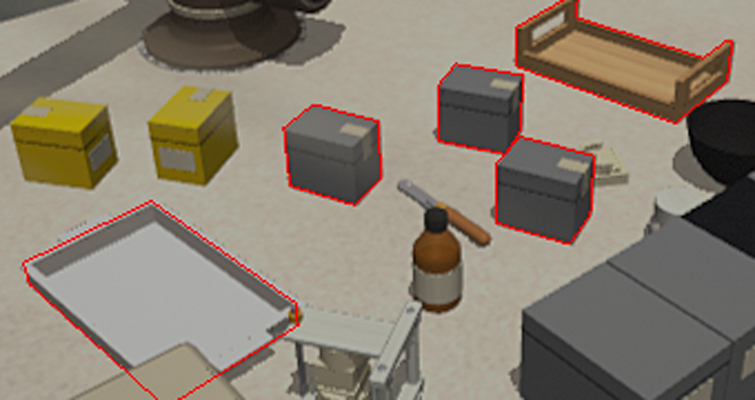

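View pics/4.png

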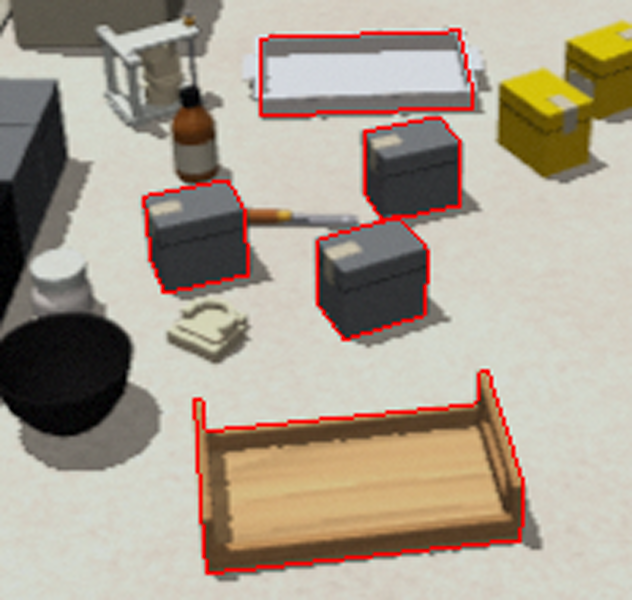

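The overlay outlines follow the three grey boxes, crate and pan closely in both views. In crop 3 the boxes are at (333,153), (480,107) and (545,190). With height left free, the fits put every underside within 1–3 mm of the bench, as it should be. The choice is confirmed, so I compute the first reach.

```bash
cat > go.py <<'E'
# usage: go.py x y z yaw ... : shifts from present pose, plus state
import sys
from h import *
from scipy.spatial.transform import Rotation as Ro
s=ctrl.read_state();R=Ro.from_quat(s['eef_rot']).as_matrix()
print('t',round(s['time_s'],2),'p',np.round(s['ee_pos'],4),'yaw',round(np.arctan2(R[1,0],R[0,0]),4),'F',np.round(s['force'],2),'w',round(s['grip_width'],3),'ff',s['finger_force'],'j6',round(s['joint_pos'][5],2))
a=list(map(float,sys.argv[1:]))
for i in range(0,len(a),4):
    d=R.T@(np.array(a[i:i+3])-s['ee_pos'])*1000
    yw=np.arctan2(R[1,0],R[0,0])-a[i+3];yw=(yw+np.pi/2)%np.pi-np.pi/2
    print(a[i:i+4],'->',d.round(1),'roll',round(np.degrees(yw),1))
E
python3 go.py .4282 -.0994 .15 .404 .4282 -.0994 .03 .404
python3 - <<'E'
from h import *
for n,u,v,z in (('scene',257,262,0.0),('scene',220,320,0.0),('scene',241,212,0),('scene',278,237,0)): print(plane(n,u,v,z).round(3))
E
```

```text
t 1.3 p [ 0.2053 -0.4832  0.2313] yaw 0.4018 F [ 0.02 -0.66  0.04] w 1.005 ff 0.0 j6 1.57
[0.4282, -0.0994, 0.15, 0.404] -> [ 355.2 -266.    81.3] roll -0.1
[0.4282, -0.0994, 0.03, 0.404] -> [ 355.2 -266.   201.3] roll -0.1
[ 0.662 -0.138  0.   ]
[ 0.748 -0.301  0.   ]
[ 0.483 -0.042  0.   ]
[ 0.624 -0.041  0.   ]
```

{"op": "play_rows", "data": {"plan": [{"dx": 40, "dy": -30, "dz": 0, "roll": 0, "hand": -1}, {"dx": 85, "dy": -64, "dz": 10, "roll": 0, "hand": -1}, {"dx": 130, "dy": -98, "dz": 20, "roll": 0, "hand": -1}, {"dx": 175, "dy": -132, "dz": 30, "roll": 0, "hand": -1}, {"dx": 220, "dy": -166, "dz": 40, "roll": 0, "hand": -1}, {"dx": 265, "dy": -200, "dz": 50, "roll": 0, "hand": -1}, {"dx": 310, "dy": -233, "dz": 65, "roll": 0, "hand": -1}, {"dx": 345, "dy": -258, "dz": 81, "roll": 0, "hand": -1}, {"dx": 355, "dy": -266, "dz": 81, "roll": 0, "hand": -1}, {"dx": 355, "dy": -266, "dz": 81, "roll": 0, "hand": -1}], "squeeze": 45}}

```text
time_s: 2.55
ee_pos: [0.4282, -0.0992, 0.1506]
eef_rot: [0.98, 0.2, -0.0, 0.0]
force: [-1.2, 0.2, 0.5]
grip_width: 1.0
finger_force: 0.0
```

```bash
python3 go.py .4282 -.0994 .03 .404; python3 - <<'E'
from h import *
im=snap('wrist')
for z in (.078,):
  for d in ([.044,.031],[.044,-.031],[-.044,-.031],[-.044,.031]):
    c,s=np.cos(.404),np.sin(.404);X=[.4282+c*d[0]-s*d[1],-.0994+s*d[0]+c*d[1],.078]
    u=proj('wrist',X);cv2.circle(im,tuple(int(q) for q in u),3,(255,0,0),1)
cv2.imwrite('pics/5.png',im[:,:,::-1])
E
```

```text
t 2.55 p [ 0.4282 -0.0992  0.1506] yaw 0.4035 F [-1.18  0.21  0.52] w 1.0 ff 0.0 j6 2.51
[0.4282, -0.0994, 0.03, 0.404] -> [-1.000e-01  1.000e-01  1.206e+02] roll -0.0
```

View pics/5.png

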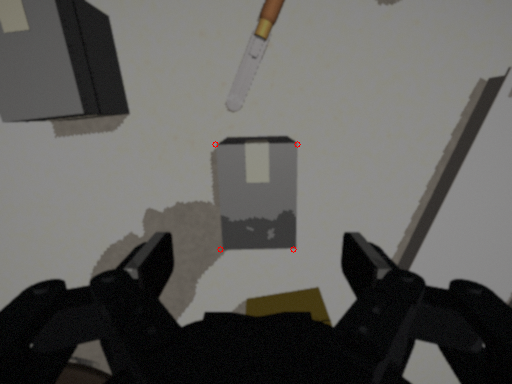

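The wrist view shows the box's top face spanning (217,143) to (297,248), and the projected corners fall on it. The last joint is near its limit for the crate side, so I take the other half-turn of the grasp.

{"op": "play_rows", "data": {"plan": [{"roll": -8, "hand": -1}, {"roll": -18, "hand": -1}, {"roll": -28, "hand": -1}, {"roll": -38, "hand": -1}, {"roll": -48, "hand": -1}, {"roll": -58, "hand": -1}, {"roll": -68, "hand": -1}, {"roll": -78, "hand": -1}, {"roll": -88, "hand": -1}, {"roll": -98, "hand": -1}]}}

```text
schema error: expected keys dx, dy, dz, roll, hand
```

{"op": "play_rows", "data": {"plan": [{"roll": -10, "hand": -1}, {"roll": -20, "hand": -1}, {"roll": -30, "hand": -1}, {"roll": -40, "hand": -1}, {"roll": -50, "hand": -1}, {"roll": -60, "hand": -1}, {"roll": -70, "hand": -1}, {"roll": -78, "hand": -1}, {"roll": -82, "hand": -1}, {"roll": -82, "hand": -1}]}}

```text
schema error: expected keys dx, dy, dz, roll, hand
```

```bash
python3 go.py .4282 -.0994 .03 .404
```

```text
t 2.6 p [ 0.428  -0.0999  0.1507] yaw 0.4022 F [0.74 0.11 0.97] w 0.999 ff 0.0 j6 2.51
[0.4282, -0.0994, 0.03, 0.404] -> [  0.4  -0.4 120.7] roll -0.1
```

{"op": "play_rows", "data": {"plan": [{"dx": 0, "dy": 0, "dz": 0, "roll": -8, "hand": -1}, {"dx": 0, "dy": 0, "dz": 0, "roll": -18, "hand": -1}, {"dx": 0, "dy": 0, "dz": 0, "roll": -28, "hand": -1}, {"dx": 0, "dy": 0, "dz": 0, "roll": -38, "hand": -1}, {"dx": 0, "dy": 0, "dz": 0, "roll": -48, "hand": -1}, {"dx": 0, "dy": 0, "dz": 0, "roll": -58, "hand": -1}, {"dx": 0, "dy": 0, "dz": 0, "roll": -68, "hand": -1}, {"dx": 0, "dy": 0, "dz": 0, "roll": -78, "hand": -1}, {"dx": 0, "dy": 0, "dz": 0, "roll": -88, "hand": -1}, {"dx": 0, "dy": 0, "dz": 0, "roll": -98, "hand": -1}]}}

```text
time_s: 3.85
ee_pos: [0.4277, -0.1011, 0.151]
eef_rot: [0.491, 0.871, -0.0, 0.001]
force: [-0.3, -0.1, 0.3]
grip_width: 0.999
finger_force: 0.0
```

{"op": "play_rows", "data": {"plan": [{"dx": 0, "dy": 0, "dz": 0, "roll": -10, "hand": -1}, {"dx": 0, "dy": 0, "dz": 0, "roll": -20, "hand": -1}, {"dx": 0, "dy": 0, "dz": 0, "roll": -30, "hand": -1}, {"dx": 0, "dy": 0, "dz": 0, "roll": -40, "hand": -1}, {"dx": 0, "dy": 0, "dz": 0, "roll": -50, "hand": -1}, {"dx": 0, "dy": 0, "dz": 0, "roll": -60, "hand": -1}, {"dx": 0, "dy": 0, "dz": 0, "roll": -70, "hand": -1}, {"dx": 0, "dy": 0, "dz": 10, "roll": -78, "hand": -1}, {"dx": 0, "dy": 0, "dz": 20, "roll": -82, "hand": -1}, {"dx": 0, "dy": 0, "dz": 20, "roll": -82, "hand": -1}]}}

```text
time_s: 5.1
ee_pos: [0.4273, -0.1007, 0.1303]
eef_rot: [-0.198, 0.98, -0.0, -0.0]
force: [0.0, 0.1, 0.2]
grip_width: 1.0
finger_force: 0.0
```

```bash
python3 go.py .4282 -.0994 .03 .404
```

```text
t 5.1 p [ 0.4273 -0.1007  0.1303] yaw -2.7429 F [0.   0.1  0.22] w 1.0 ff 0.0 j6 -0.63
[0.4282, -0.0994, 0.03, 0.404] -> [ -1.4   0.9 100.3] roll -0.3
```

{"op": "play_rows", "data": {"plan": [{"dx": -1, "dy": 1, "dz": 30, "roll": 0, "hand": -1}, {"dx": -1, "dy": 1, "dz": 65, "roll": 0, "hand": -1}, {"dx": -1, "dy": 1, "dz": 90, "roll": 0, "hand": -1}, {"dx": -1, "dy": 1, "dz": 100, "roll": 0, "hand": -1}, {"dx": -1, "dy": 1, "dz": 100, "roll": 0, "hand": 1}, {"dx": -1, "dy": 1, "dz": 100, "roll": 0, "hand": 1}, {"dx": -1, "dy": 1, "dz": 100, "roll": 0, "hand": 1}, {"dx": -1, "dy": 1, "dz": 100, "roll": 0, "hand": 1}, {"dx": -1, "dy": 1, "dz": 100, "roll": 0, "hand": 1}, {"dx": -1, "dy": 1, "dz": 100, "roll": 0, "hand": 1}], "squeeze": 45}}

```text
time_s: 6.35
ee_pos: [0.4294, -0.0987, 0.0315]
eef_rot: [-0.199, 0.98, -0.001, 0.001]
force: [-1.3, -1.6, 5.7]
grip_width: 0.721
finger_force: 51.0
```

{"op": "play_rows", "data": {"plan": [{"dx": 0, "dy": 0, "dz": -10, "roll": 0, "hand": 1}, {"dx": 0, "dy": 0, "dz": -30, "roll": 0, "hand": 1}, {"dx": 0, "dy": 0, "dz": -60, "roll": 0, "hand": 1}, {"dx": 0, "dy": 0, "dz": -90, "roll": 0, "hand": 1}, {"dx": 0, "dy": 0, "dz": -120, "roll": 0, "hand": 1}, {"dx": 0, "dy": 0, "dz": -140, "roll": 0, "hand": 1}, {"dx": 0, "dy": 0, "dz": -150, "roll": 0, "hand": 1}, {"dx": 0, "dy": 0, "dz": -150, "roll": 0, "hand": 1}, {"dx": 0, "dy": 0, "dz": -150, "roll": 0, "hand": 1}, {"dx": 0, "dy": 0, "dz": -150, "roll": 0, "hand": 1}]}}

```text
time_s: 7.6
ee_pos: [0.428, -0.0981, 0.1794]
eef_rot: [-0.2, 0.98, 0.0, -0.001]
force: [-0.7, -0.3, -4.3]
grip_width: 0.72
finger_force: 50.3
```

```bash
python3 go.py; python3 - <<'E'
from h import *
import math
F=[]
for i in range(4): ctrl.get_image('side'); F.append(ctrl.read_state()['force'])
print(np.round(F,2))
for nm,x,y,a in (('crate',.4665,.3425,.182),('pan',.4926,-.3555,.11)):
  for s in(-1,1): print(nm,s,round(x+s*.055*math.cos(a),4),round(y+s*.055*math.sin(a),4),a)
E
```

```text
t 7.6 p [ 0.428  -0.0981  0.1794] yaw -2.7398 F [-0.69 -0.3  -4.28] w 0.72 ff 50.34018985927105 j6 -0.63
[[ 0.6  -0.05 -4.11]
 [ 0.34  0.09 -4.  ]
 [ 0.17  0.1  -3.19]
 [-0.13  0.18 -3.99]]
crate -1 0.4124 0.3325 0.182
crate 1 0.5206 0.3525 0.182
pan -1 0.4379 -0.3615 0.11
pan 1 0.5473 -0.3495 0.11
```

Box 1 weighs about 4 N, so it is full and goes to the crate.

```bash
python3 go.py .4124 .3325 .1794 .182
```

```text
t 7.8 p [ 0.4284 -0.0982  0.18  ] yaw -2.7398 F [-0.13  0.18 -3.99] w 0.723 ff 50.339534394443035 j6 -0.63
[0.4124, 0.3325, 0.1794, 0.182] -> [-153.7  402.6    0.7] roll 12.6
```

{"op": "play_rows", "data": {"plan": [{"dx": -8, "dy": 20, "dz": 0, "roll": 0, "hand": 1}, {"dx": -23, "dy": 60, "dz": 0, "roll": 1, "hand": 1}, {"dx": -42, "dy": 110, "dz": 0, "roll": 3, "hand": 1}, {"dx": -61, "dy": 160, "dz": 0, "roll": 5, "hand": 1}, {"dx": -80, "dy": 210, "dz": 0, "roll": 7, "hand": 1}, {"dx": -99, "dy": 260, "dz": 0, "roll": 9, "hand": 1}, {"dx": -119, "dy": 310, "dz": 0, "roll": 11, "hand": 1}, {"dx": -137, "dy": 360, "dz": 0, "roll": 12.6, "hand": 1}, {"dx": -149, "dy": 390, "dz": 0, "roll": 12.6, "hand": 1}, {"dx": -154, "dy": 403, "dz": 0, "roll": 12.6, "hand": 1}]}}

```text
time_s: 9.05
ee_pos: [0.4124, 0.3345, 0.1798]
eef_rot: [-0.092, 0.996, -0.0, -0.0]
force: [0.2, -0.6, -4.4]
grip_width: 0.721
finger_force: 52.3
```

```bash
python3 go.py .4124 .3325 .0380 .182
```

```text
t 9.05 p [0.4124 0.3345 0.1798] yaw -2.9577 F [ 0.24 -0.64 -4.43] w 0.721 ff 52.33574330806732 j6 0.5
[0.4124, 0.3325, 0.038, 0.182] -> [  0.2  -1.9 141.8] roll 0.1
```

{"op": "play_rows", "data": {"plan": [{"dx": 0, "dy": -1, "dz": 15, "roll": 0, "hand": 1}, {"dx": 0, "dy": -1, "dz": 45, "roll": 0, "hand": 1}, {"dx": 0, "dy": -1, "dz": 80, "roll": 0, "hand": 1}, {"dx": 0, "dy": -1, "dz": 110, "roll": 0, "hand": 1}, {"dx": 0, "dy": -1, "dz": 128, "roll": 0, "hand": 1}, {"dx": 0, "dy": -1, "dz": 135, "roll": 0, "hand": 1}, {"dx": 0, "dy": -1, "dz": 138, "roll": 0, "hand": 1}, {"dx": 0, "dy": -1, "dz": 140, "roll": 0, "hand": 1}, {"dx": 0, "dy": -1, "dz": 142, "roll": 0, "hand": 1}, {"dx": 0, "dy": -1, "dz": 142, "roll": 0, "hand": 1}]}}

```text
time_s: 10.3
ee_pos: [0.4129, 0.3321, 0.0385]
eef_rot: [-0.091, 0.996, 0.0, 0.0]
force: [-0.9, -0.5, -4.3]
grip_width: 0.717
finger_force: 52.3
```

{"op": "play_rows", "data": {"plan": [{"dx": 0, "dy": 0, "dz": 1, "roll": 0, "hand": 1}, {"dx": 0, "dy": 0, "dz": 2, "roll": 0, "hand": 1}, {"dx": 0, "dy": 0, "dz": 2, "roll": 0, "hand": 0.3}, {"dx": 0, "dy": 0, "dz": 2, "roll": 0, "hand": -1}, {"dx": 0, "dy": 0, "dz": 2, "roll": 0, "hand": -1}, {"dx": 0, "dy": 0, "dz": 2, "roll": 0, "hand": -1}, {"dx": 0, "dy": 0, "dz": -20, "roll": 0, "hand": -1}, {"dx": 0, "dy": 0, "dz": -60, "roll": 0, "hand": -1}, {"dx": 0, "dy": 0, "dz": -100, "roll": 0, "hand": -1}, {"dx": 0, "dy": 0, "dz": -110, "roll": 0, "hand": -1}]}}

```text
time_s: 11.55
ee_pos: [0.414, 0.3329, 0.1511]
eef_rot: [-0.091, 0.996, 0.001, 0.002]
force: [-0.6, 0.2, -0.4]
grip_width: 1.002
finger_force: 0.0
```

```bash
python3 go.py .4623 .0944 .14 .497
```

```text
t 11.55 p [0.414  0.3329 0.1511] yaw -2.9597 F [-0.65  0.24 -0.37] w 1.002 ff 0.0 j6 0.5
[0.4623, 0.0944, 0.14, 0.497] -> [  -4.3 -243.3   10.6] roll -18.1
```

{"op": "play_rows", "data": {"plan": [{"dx": 0, "dy": -30, "dz": 0, "roll": -2, "hand": -1}, {"dx": -1, "dy": -75, "dz": 0, "roll": -6, "hand": -1}, {"dx": -2, "dy": -120, "dz": 0, "roll": -10, "hand": -1}, {"dx": -3, "dy": -165, "dz": 0, "roll": -14, "hand": -1}, {"dx": -4, "dy": -205, "dz": 0, "roll": -17, "hand": -1}, {"dx": -4, "dy": -232, "dz": 5, "roll": -18, "hand": -1}, {"dx": -4, "dy": -243, "dz": 10, "roll": -18, "hand": -1}, {"dx": -4, "dy": -243, "dz": 10, "roll": -18, "hand": -1}, {"dx": -4, "dy": -243, "dz": 10, "roll": -18, "hand": -1}, {"dx": -4, "dy": -243, "dz": 10, "roll": -18, "hand": -1}]}}

```text
time_s: 12.8
ee_pos: [0.4607, 0.0945, 0.1384]
eef_rot: [-0.246, 0.969, 0.0, 0.0]
force: [-0.4, 0.3, -0.0]
grip_width: 1.004
finger_force: 0.0
```

```bash
python3 go.py .4623 .0944 .03 .497; python3 - <<'E'
from h import *
im=snap('wrist')
for p in ((.4623,.0944,.497),(.6381,.031,.40)):
  for d in ([.044,.031],[.044,-.031],[-.044,-.031],[-.044,.031]):
    c,s=np.cos(p[2]),np.sin(p[2]);X=[p[0]+c*d[0]-s*d[1],p[1]+s*d[0]+c*d[1],.078]
    u=proj('wrist',X)
    if abs(u).max()<1000: cv2.circle(im,tuple(int(q) for q in u),3,(255,0,0),1)
cv2.imwrite('pics/6.png',im[:,:,::-1])
E
```

```text
t 12.8 p [0.4607 0.0945 0.1384] yaw -2.6443 F [-0.37  0.27 -0.05] w 1.004 ff 0.0 j6 -0.3
[0.4623, 0.0944, 0.03, 0.497] -> [ -1.3  -0.9 108.4] roll 0.0
```

View pics/6.png

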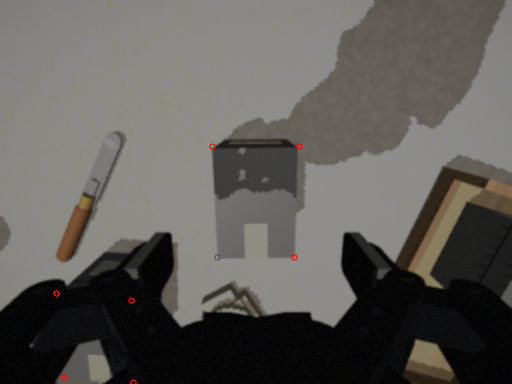

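The second box's top runs from (213,147) to (297,258) and matches the projected corners. Box 1 shows standing in the crate at (480,240).

{"op": "play_rows", "data": {"plan": [{"dx": -1, "dy": -1, "dz": 30, "roll": 0, "hand": -1}, {"dx": -1, "dy": -1, "dz": 65, "roll": 0, "hand": -1}, {"dx": -1, "dy": -1, "dz": 95, "roll": 0, "hand": -1}, {"dx": -1, "dy": -1, "dz": 107, "roll": 0, "hand": -1}, {"dx": -1, "dy": -1, "dz": 108, "roll": 0, "hand": 1}, {"dx": -1, "dy": -1, "dz": 108, "roll": 0, "hand": 1}, {"dx": -1, "dy": -1, "dz": 108, "roll": 0, "hand": 1}, {"dx": -1, "dy": -1, "dz": 108, "roll": 0, "hand": 1}, {"dx": -1, "dy": -1, "dz": 108, "roll": 0, "hand": 1}, {"dx": -1, "dy": -1, "dz": 108, "roll": 0, "hand": 1}]}}

```text
time_s: 14.1
ee_pos: [0.4627, 0.0934, 0.031]
eef_rot: [-0.245, 0.969, 0.0, 0.001]
force: [0.5, -0.3, 5.3]
grip_width: 0.718
finger_force: 49.9
```

{"op": "play_rows", "data": {"plan": [{"dx": 0, "dy": 0, "dz": -10, "roll": 0, "hand": 1}, {"dx": 0, "dy": 0, "dz": -30, "roll": 0, "hand": 1}, {"dx": 0, "dy": 0, "dz": -60, "roll": 0, "hand": 1}, {"dx": 0, "dy": 0, "dz": -90, "roll": 0, "hand": 1}, {"dx": 0, "dy": 0, "dz": -120, "roll": 0, "hand": 1}, {"dx": 0, "dy": 0, "dz": -140, "roll": 0, "hand": 1}, {"dx": 0, "dy": 0, "dz": -150, "roll": 0, "hand": 1}, {"dx": 0, "dy": 0, "dz": -150, "roll": 0, "hand": 1}, {"dx": 0, "dy": 0, "dz": -150, "roll": 0, "hand": 1}, {"dx": 0, "dy": 0, "dz": -150, "roll": 0, "hand": 1}]}}

```text
time_s: 15.35
ee_pos: [0.4616, 0.0931, 0.1794]
eef_rot: [-0.246, 0.969, 0.0, -0.001]
force: [0.4, 0.1, -0.8]
grip_width: 0.719
finger_force: 49.4
```

```bash
python3 - <<'E'
from h import *
F=[]
for i in range(4): ctrl.get_image('side'); F.append(ctrl.read_state()['force'][2])
print(np.round(F,2))
E
python3 go.py .5206 .3525 .18 .182  .4379 -.3615 .18 .11
```

```text
[-0.72  0.04 -0.62 -0.81]
t 15.55 p [0.4619 0.0932 0.1799] yaw -2.6455 F [ 0.01 -0.01 -0.81] w 0.721 ff 49.41419541835785 j6 -0.3
[0.5206, 0.3525, 0.18, 0.182] -> [-1.750e+02  2.001e+02 -1.000e-01] roll 18.0
[0.4379, -0.3615, 0.18, 0.11] -> [ 237.6 -388.5    0. ] roll 22.1
```

Box 2 reads about 0.6 N, so it is empty and goes to the pan's near slot.

{"op": "play_rows", "data": {"plan": [{"dx": 12, "dy": -20, "dz": 0, "roll": 1, "hand": 1}, {"dx": 37, "dy": -60, "dz": 0, "roll": 4, "hand": 1}, {"dx": 65, "dy": -107, "dz": 0, "roll": 7, "hand": 1}, {"dx": 95, "dy": -155, "dz": 0, "roll": 10, "hand": 1}, {"dx": 124, "dy": -203, "dz": 0, "roll": 13, "hand": 1}, {"dx": 153, "dy": -250, "dz": 0, "roll": 16, "hand": 1}, {"dx": 182, "dy": -298, "dz": 0, "roll": 19, "hand": 1}, {"dx": 211, "dy": -345, "dz": 0, "roll": 22, "hand": 1}, {"dx": 230, "dy": -376, "dz": 0, "roll": 22, "hand": 1}, {"dx": 238, "dy": -388, "dz": 0, "roll": 22, "hand": 1}]}}

```text
time_s: 16.8
ee_pos: [0.437, -0.363, 0.1797]
eef_rot: [-0.055, 0.998, 0.0, -0.0]
force: [1.2, 0.4, -0.7]
grip_width: 0.721
finger_force: 49.4
```

```bash
python3 go.py .4379 -.3615 .0355 .11; python3 - <<'E'
from h import *
im=snap('wrist')
p=(.4926,-.3555,.11)
for d in ([.125,.075],[.125,-.075],[-.125,-.075],[-.125,.075]):
    c,s=np.cos(p[2]),np.sin(p[2]);X=[p[0]+c*d[0]-s*d[1],p[1]+s*d[0]+c*d[1],.028]
    u=proj('wrist',X)
    print(u.round())
    if abs(u).max()<1000: cv2.circle(im,tuple(int(q) for q in u),4,(255,0,0),1)
cv2.imwrite('pics/7.png',im[:,:,::-1])
E
```

```text
t 16.8 p [ 0.437  -0.363   0.1797] yaw -3.0318 F [ 1.22  0.4  -0.69] w 0.721 ff 49.44878339767456 j6 -0.8
[0.4379, -0.3615, 0.0355, 0.11] -> [ -1.2   1.3 144.2] roll -0.0
[319. 320.]
[198. 321.]
[184. 111.]
[333. 111.]
```

View pics/7.png

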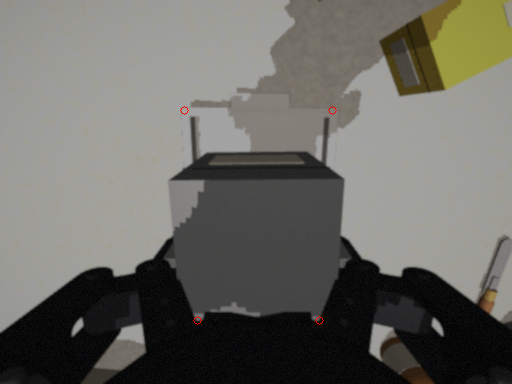

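The pan's near edge runs from (191,105) to (330,108) and its sides line up with the held box, so I lower it.

{"op": "play_rows", "data": {"plan": [{"dx": -1, "dy": 1, "dz": 15, "roll": 0, "hand": 1}, {"dx": -1, "dy": 1, "dz": 45, "roll": 0, "hand": 1}, {"dx": -1, "dy": 1, "dz": 80, "roll": 0, "hand": 1}, {"dx": -1, "dy": 1, "dz": 110, "roll": 0, "hand": 1}, {"dx": -1, "dy": 1, "dz": 130, "roll": 0, "hand": 1}, {"dx": -1, "dy": 1, "dz": 138, "roll": 0, "hand": 1}, {"dx": -1, "dy": 1, "dz": 141, "roll": 0, "hand": 1}, {"dx": -1, "dy": 1, "dz": 143, "roll": 0, "hand": 1}, {"dx": -1, "dy": 1, "dz": 144, "roll": 0, "hand": 1}, {"dx": -1, "dy": 1, "dz": 144, "roll": 0, "hand": 1}]}}

```text
time_s: 18.1
ee_pos: [0.4386, -0.3604, 0.0367]
eef_rot: [-0.056, 0.998, -0.0, 0.0]
force: [1.1, 0.6, -0.9]
grip_width: 0.722
finger_force: 49.5
```

{"op": "play_rows", "data": {"plan": [{"dx": 0, "dy": 0, "dz": 1, "roll": 0, "hand": 1}, {"dx": 0, "dy": 0, "dz": 1, "roll": 0, "hand": 1}, {"dx": 0, "dy": 0, "dz": 1, "roll": 0, "hand": 0.3}, {"dx": 0, "dy": 0, "dz": 1, "roll": 0, "hand": -1}, {"dx": 0, "dy": 0, "dz": 1, "roll": 0, "hand": -1}, {"dx": 0, "dy": 0, "dz": 1, "roll": 0, "hand": -1}, {"dx": 0, "dy": 0, "dz": -20, "roll": 0, "hand": -1}, {"dx": 0, "dy": 0, "dz": -60, "roll": 0, "hand": -1}, {"dx": 0, "dy": 0, "dz": -105, "roll": 0, "hand": -1}, {"dx": 0, "dy": 0, "dz": -130, "roll": 0, "hand": -1}]}}

```text
time_s: 19.35
ee_pos: [0.439, -0.3606, 0.169]
eef_rot: [-0.056, 0.998, -0.001, 0.001]
force: [-0.7, -0.6, 0.2]
grip_width: 0.996
finger_force: 0.0
```

```bash
python3 go.py .6381 .031 .165 .40
```

```text
t 19.35 p [ 0.439  -0.3606  0.169 ] yaw -3.0295 F [-0.7  -0.61  0.23] w 0.996 ff 0.0 j6 -0.8
[0.6381, 0.031, 0.165, 0.4] -> [-241.7  366.9    3.7] roll -16.5
```

{"op": "play_rows", "data": {"plan": [{"dx": -13, "dy": 20, "dz": 0, "roll": -1, "hand": -1}, {"dx": -39, "dy": 60, "dz": 0, "roll": -3, "hand": -1}, {"dx": -69, "dy": 105, "dz": 0, "roll": -5, "hand": -1}, {"dx": -100, "dy": 152, "dz": 0, "roll": -8, "hand": -1}, {"dx": -131, "dy": 199, "dz": 0, "roll": -10, "hand": -1}, {"dx": -162, "dy": 246, "dz": 0, "roll": -12, "hand": -1}, {"dx": -193, "dy": 293, "dz": 0, "roll": -14, "hand": -1}, {"dx": -222, "dy": 337, "dz": 0, "roll": -16.5, "hand": -1}, {"dx": -238, "dy": 361, "dz": 0, "roll": -16.5, "hand": -1}, {"dx": -242, "dy": 367, "dz": 4, "roll": -16.5, "hand": -1}]}}

```text
time_s: 20.6
ee_pos: [0.6385, 0.0334, 0.162]
eef_rot: [-0.2, 0.98, -0.0, 0.0]
force: [-0.5, -0.2, -0.5]
grip_width: 0.999
finger_force: 0.0
```

```bash
python3 go.py .6381 .031 .03 .40; python3 - <<'E'
from h import *
im=snap('wrist')
p=(.6381,.031,.40)
for d in ([.044,.031],[.044,-.031],[-.044,-.031],[-.044,.031]):
    c,s=np.cos(p[2]),np.sin(p[2]);X=[p[0]+c*d[0]-s*d[1],p[1]+s*d[0]+c*d[1],.078]
    u=proj('wrist',X)
    cv2.circle(im,tuple(int(q) for q in u),3,(255,0,0),1)
cv2.imwrite('pics/8.png',im[:,:,::-1])
E
```

```text
t 20.6 p [0.6385 0.0334 0.162 ] yaw -2.7391 F [-0.52 -0.21 -0.5 ] w 0.999 ff 0.0 j6 -0.35
[0.6381, 0.031, 0.03, 0.4] -> [  1.3  -2.  132. ] roll 0.1
```

View pics/8.png

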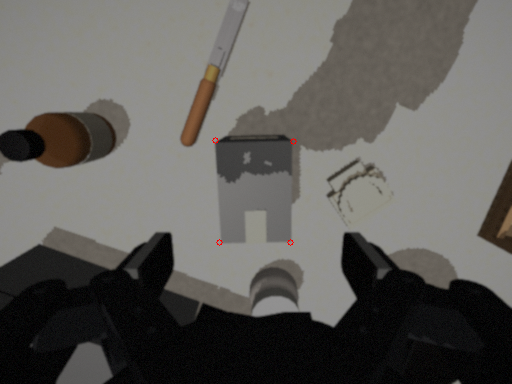

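The third box's top runs from (217,140) to (292,242) and matches the corners. I check the clearance to the large carton before descending.

```bash
python3 - <<'E'
from h import *
b=plane('scene',297,316,0);print(b)
for h in(.08,.1,.12,.14): print(h,proj('scene',[b[0],b[1],h]))
for uv in ((297,279),(409,199)):
  for h in (.1,.12,.14):print(uv,h,plane('scene',*uv,h).round(3))
# side view tops: corners (118,152) (170,152) (140,205)
for uv in ((118,152),(171,152),(141,207)):
  print(uv,[plane('side',*uv,h).round(3)[:2] for h in(.1,.12)])
E
```

```text
[ 0.83695425 -0.18210761  0.        ]
0.08 [298.1209151  284.93523591]
0.1 [298.41744604 276.71725086]
0.12 [298.72095841 268.3057839 ]
0.14 [299.03170172 259.69392073]
(297, 279) 0.1 [ 0.84  -0.188  0.1  ]
(297, 279) 0.12 [ 0.856 -0.204  0.12 ]
(297, 279) 0.14 [ 0.872 -0.22   0.14 ]
(409, 199) 0.1 [0.811 0.19  0.1  ]
(409, 199) 0.12 [0.828 0.162 0.12 ]
(409, 199) 0.14 [0.845 0.133 0.14 ]
(118, 152) [array([ 0.982, -0.152]), array([ 0.967, -0.117])]
(171, 152) [array([ 0.799, -0.157]), array([ 0.789, -0.121])]
(141, 207) [array([0.817, 0.164]), array([0.806, 0.191])]
```

Cartons start at x≈0.80, which is 16 cm clear.

{"op": "play_rows", "data": {"plan": [{"dx": 1, "dy": -2, "dz": 30, "roll": 0, "hand": -1}, {"dx": 1, "dy": -2, "dz": 70, "roll": 0, "hand": -1}, {"dx": 1, "dy": -2, "dz": 105, "roll": 0, "hand": -1}, {"dx": 1, "dy": -2, "dz": 128, "roll": 0, "hand": -1}, {"dx": 1, "dy": -2, "dz": 132, "roll": 0, "hand": -1}, {"dx": 1, "dy": -2, "dz": 132, "roll": 0, "hand": 1}, {"dx": 1, "dy": -2, "dz": 132, "roll": 0, "hand": 1}, {"dx": 1, "dy": -2, "dz": 132, "roll": 0, "hand": 1}, {"dx": 1, "dy": -2, "dz": 132, "roll": 0, "hand": 1}, {"dx": 1, "dy": -2, "dz": 132, "roll": 0, "hand": 1}]}}

```text
time_s: 21.9
ee_pos: [0.6384, 0.0292, 0.0319]
eef_rot: [-0.199, 0.98, -0.0, 0.001]
force: [-0.4, -1.0, 6.0]
grip_width: 0.719
finger_force: 50.7
```

{"op": "play_rows", "data": {"plan": [{"dx": 0, "dy": 0, "dz": 0, "roll": 0, "hand": 1}, {"dx": 0, "dy": 0, "dz": -25, "roll": 0, "hand": 1}, {"dx": 0, "dy": 0, "dz": -55, "roll": 0, "hand": 1}, {"dx": 0, "dy": 0, "dz": -85, "roll": 0, "hand": 1}, {"dx": 0, "dy": 0, "dz": -115, "roll": 0, "hand": 1}, {"dx": 0, "dy": 0, "dz": -140, "roll": 0, "hand": 1}, {"dx": 0, "dy": 0, "dz": -155, "roll": 0, "hand": 1}, {"dx": 0, "dy": 0, "dz": -160, "roll": 0, "hand": 1}, {"dx": 0, "dy": 0, "dz": -160, "roll": 0, "hand": 1}, {"dx": 0, "dy": 0, "dz": -160, "roll": 0, "hand": 1}]}}

```text
time_s: 23.15
ee_pos: [0.6371, 0.0294, 0.189]
eef_rot: [-0.199, 0.98, 0.0, -0.001]
force: [0.3, 0.2, -4.0]
grip_width: 0.726
finger_force: 50.8
```

```bash
python3 - <<'E'
from h import *
F=[]
for i in range(4): ctrl.get_image('side'); F.append(ctrl.read_state()['force'][2])
print(np.round(F,2))
E
python3 go.py .5206 .3525 .19 .182  .5473 -.3495 .19 .11
```

```text
[-3.77 -4.26 -3.79 -2.88]
t 23.35 p [0.6374 0.0294 0.1896] yaw -2.7416 F [-0.    0.23 -2.88] w 0.723 ff 50.77807500958443 j6 -0.35
[0.5206, 0.3525, 0.19, 0.182] -> [-1.830e+01  3.431e+02 -3.000e-01] roll 12.5
[0.5473, -0.3495, 0.19, 0.11] -> [ 2.305e+02 -3.139e+02 -3.000e-01] roll 16.6
```

Box 3 weighs about 3.7 N, so it is full and goes to the crate's far slot.

{"op": "play_rows", "data": {"plan": [{"dx": -1, "dy": 15, "dz": 0, "roll": 0, "hand": 1}, {"dx": -3, "dy": 50, "dz": 0, "roll": 1, "hand": 1}, {"dx": -5, "dy": 90, "dz": 0, "roll": 3, "hand": 1}, {"dx": -7, "dy": 135, "dz": 0, "roll": 5, "hand": 1}, {"dx": -10, "dy": 180, "dz": 0, "roll": 7, "hand": 1}, {"dx": -12, "dy": 225, "dz": 0, "roll": 9, "hand": 1}, {"dx": -14, "dy": 270, "dz": 0, "roll": 11, "hand": 1}, {"dx": -16, "dy": 310, "dz": 0, "roll": 12.5, "hand": 1}, {"dx": -18, "dy": 335, "dz": 0, "roll": 12.5, "hand": 1}, {"dx": -18, "dy": 343, "dz": 0, "roll": 12.5, "hand": 1}]}}

```text
time_s: 24.6
ee_pos: [0.5193, 0.3543, 0.1902]
eef_rot: [-0.092, 0.996, 0.0, -0.0]
force: [0.1, -0.4, -3.5]
grip_width: 0.719
finger_force: 51.6
```

```bash
python3 - <<'E'
from h import *
cv2.imwrite('pics/9.png',snap('side')[:,:,::-1])
E
python3 go.py .5206 .3525 .038 .182
```

```text
t 24.65 p [0.5194 0.3542 0.1902] yaw -2.9573 F [-0.4   0.32 -3.87] w 0.726 ff 51.579677537083626 j6 0.41
[0.5206, 0.3525, 0.038, 0.182] -> [ -1.   -2.  152.2] roll 0.1
```

View pics/9.png

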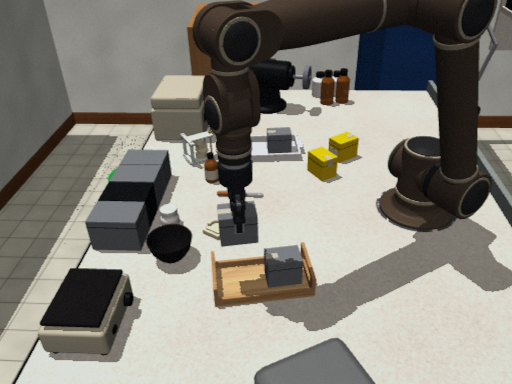

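Box 1 stands in the crate at (284,266) and box 2 in the pan at (279,140). The held box at (238,225) is over the crate's free slot, so I lower it.

{"op": "play_rows", "data": {"plan": [{"dx": -1, "dy": -1, "dz": 15, "roll": 0, "hand": 1}, {"dx": -1, "dy": -1, "dz": 50, "roll": 0, "hand": 1}, {"dx": -1, "dy": -1, "dz": 90, "roll": 0, "hand": 1}, {"dx": -1, "dy": -1, "dz": 120, "roll": 0, "hand": 1}, {"dx": -1, "dy": -1, "dz": 138, "roll": 0, "hand": 1}, {"dx": -1, "dy": -1, "dz": 146, "roll": 0, "hand": 1}, {"dx": -1, "dy": -1, "dz": 149, "roll": 0, "hand": 1}, {"dx": -1, "dy": -1, "dz": 151, "roll": 0, "hand": 1}, {"dx": -1, "dy": -1, "dz": 152, "roll": 0, "hand": 1}, {"dx": -1, "dy": -1, "dz": 152, "roll": 0, "hand": 1}]}}

```text
time_s: 25.9
ee_pos: [0.522, 0.3517, 0.0388]
eef_rot: [-0.091, 0.996, 0.0, 0.0]
force: [0.3, 0.3, -4.3]
grip_width: 0.72
finger_force: 51.6
```

{"op": "play_rows", "data": {"plan": [{"dx": 0, "dy": 0, "dz": 1, "roll": 0, "hand": 1}, {"dx": 0, "dy": 0, "dz": 2, "roll": 0, "hand": 1}, {"dx": 0, "dy": 0, "dz": 2, "roll": 0, "hand": 0.3}, {"dx": 0, "dy": 0, "dz": 2, "roll": 0, "hand": -1}, {"dx": 0, "dy": 0, "dz": 2, "roll": 0, "hand": -1}, {"dx": 0, "dy": 0, "dz": 2, "roll": 0, "hand": -1}, {"dx": 0, "dy": 0, "dz": -20, "roll": 0, "hand": -1}, {"dx": 0, "dy": 0, "dz": -60, "roll": 0, "hand": -1}, {"dx": 0, "dy": 0, "dz": -105, "roll": 0, "hand": -1}, {"dx": 0, "dy": 0, "dz": -150, "roll": 0, "hand": -1}]}}

```text
time_s: 27.15
ee_pos: [0.5217, 0.3514, 0.1895]
eef_rot: [-0.091, 0.996, -0.0, -0.0]
force: [2.1, 0.5, 0.0]
grip_width: 1.002
finger_force: 0.0
```

{"op": "play_rows", "data": {"plan": [{"dx": 20, "dy": -10, "dz": -20, "roll": 0, "hand": -1}, {"dx": 60, "dy": -40, "dz": -40, "roll": 0, "hand": -1}, {"dx": 100, "dy": -70, "dz": -50, "roll": 0, "hand": -1}, {"dx": 130, "dy": -110, "dz": -60, "roll": 0, "hand": -1}, {"dx": 150, "dy": -150, "dz": -60, "roll": 0, "hand": -1}, {"dx": 160, "dy": -190, "dz": -60, "roll": 0, "hand": -1}, {"dx": 170, "dy": -230, "dz": -60, "roll": 0, "hand": -1}, {"dx": 170, "dy": -250, "dz": -60, "roll": 0, "hand": -1}, {"dx": 170, "dy": -250, "dz": -60, "roll": 0, "hand": -1}, {"dx": 170, "dy": -250, "dz": -60, "roll": 0, "hand": -1}]}}

```text
time_s: 28.4
ee_pos: [0.3999, 0.0753, 0.2483]
eef_rot: [-0.091, 0.996, 0.0, 0.0]
force: [-0.7, -0.5, 0.9]
grip_width: 0.999
finger_force: 0.0
```

```bash
python3 go.py; python3 - <<'E'
from fit import *
a=snap('scene');b=snap('side')
cv2.imwrite('pics/10.png',np.hstack([cv2.resize(a[100:320,60:400],(400,259)),cv2.resize(b[110:310,140:400],(400,259))])[:,:,::-1])
S={n:ctrl.silhouettes('box_a',n) for n in('scene','side')}
for x,y in ((.4129,.3321),(.439,-.3606),(.5206,.3535)):
    m={}
    for n in S:
        u=proj(n,[x,y,.045])
        for d in S[n]:
            if np.hypot(*(np.array(d['centre'])*[512,384]-u))<14: m[n]=d['region'].astype(np.float32)
    if m: f=fit(BOX,m,[x,y,0,.005]);print(list(m),f.x.round(4),round(f.fun,3))
    else: print('none')
E
```

```text
t 28.4 p [0.3999 0.0753 0.2483] yaw -2.9597 F [-0.66 -0.49  0.85] w 0.999 ff 0.0 j6 0.0
['scene', 'side'] [0.4117 0.3312 0.201  0.0059] 0.063
['scene', 'side'] [ 0.4441 -0.3614  0.092   0.0061] 0.13
['scene', 'side'] [0.5213 0.3514 0.217  0.0071] 0.106
```

View pics/10.png

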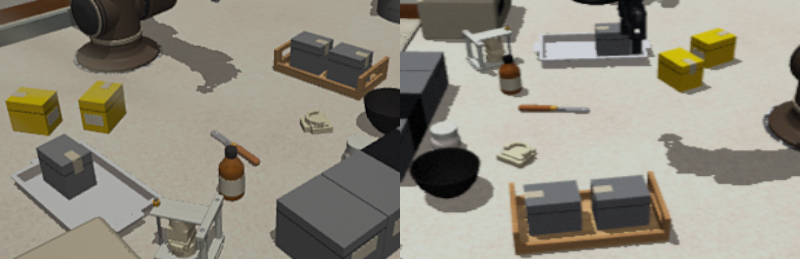

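Both full boxes stand flat in the crate, at (585,205) in the right-hand crop, and the empty one stands in the pan at (67,165) in the left-hand crop. Nothing else has moved.

```bash
python3 -c "
from workcell import ctrl
print(ctrl.finish_job())"
```

```text
the job is handed in; nothing more can be done
None
```

I sorted all three boxes and handed the job in at about 29 s of the 59 s allowed: two full boxes (about 4 N each) stand in the crate and one empty box (about 0.6 N) stands in the pan; the hand-in call gave no verdict.

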